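Vent the pressure pot

TASK

Vent the pressure pot on the dental bench: unscrew the small knurled lock nut of its vent valve (counter-clockwise from above) all the way to the end of its thread, then press the freed pin gently down to the bottom of its travel, so that the slender pin is not bent, hold it fully down for a second and let it spring back up. Leave the nut unscrewed and do not disturb the bottle, the plaster model or the mouth mirror.

Things in the scene. Friction and masses are not known exactly. Their poses are not given: they have to be found in the camera images.
- valve: The whole vent valve as one body (foot, barrel, nut, pin), fixed on the lid; same origin as valve_foot. The pin tip, the part of the pin above the nut, is a plain steel rod 6 mm in diameter with a flat end: 10 mm of it bare with the nut down, 6 mm with the nut unscrewed.
- valve_foot (a point): Vent valve, upright and fixed on the pot's lid; point on its vertical axis at the lid's top, z up. Brass hexagon foot 22 mm wide, 8 mm tall; above it a 10 mm thick barrel, the knurled lock nut, the steel pin tip. Screwed down, the nut spans 16-26 mm above this point and the pin's top is at 36 mm, both raised by 0 to 12 mm, unknown and different each time: feel for it.
- nut (a joint): Turn of the knurled brass lock nut (14 mm diameter, 10 mm tall), rad: 0 = screwed down, grows counter-clockwise from above, 4.2 = stop at the thread's end. Starts at 0 to 0.5. Rises 1 mm per rad: rise with it while turning. Turns against 0.04 N m, stays where left. The pin can go down only as far as the nut has risen.
- pin (a joint): Depression of the valve pin, m: 0 = up (closed), 0.0036 = bottom of its travel (open). A spring pushes it up with 2 N at the top, 5 N at the bottom, where it meets a hard stop. More than 15 N on the valve with the pin down (push or squeeze) bends it. The nut rides on the pin and goes down with it. The pin springs up when let go.
- pot: Grey and aluminium pressure pot, fixed, 200 mm across; origin at the centre of its underside on the bench. Level lid, top at 160 mm, with a black knob (40 mm diameter, 18 mm tall) at its middle; valve and filler stand 55 mm either side of it.
- filler_foot (a point): Filler nipple, the other brass fitting on the lid, opposite the valve 110 mm away: same hexagon foot, a plain round button 17 mm in diameter on a short neck, 24 mm tall in all, no knurling and no pin. Fixed; not to be used. Point on its axis at the lid's top.
- bottle_mid (a point): Amber glass jar with a white screw cap, 52 mm diameter, 100 mm tall, standing on the bench; point at its centre. Bystander.
- model_mid (a point): Small plaster dental model, base 55 x 60 x 14 mm with a row of teeth 23 mm high, on the bench; point at the centre of its base. Bystander.
- mirror_mid (a point): Steel mouth mirror lying in a shallow steel instrument tray (200 x 140 x 20 mm) beside the pot: handle 8 mm thick, about 160 mm long along its x; point at half height in its handle. Bystander.

How it is judged:
By the outcome, as a careful person would: the job done as asked, in the order asked, and still so for the second after the job is handed in, with the robot touching nothing.
It also fails if it takes over 66 s, if anything falls off the work surface, if the arm or the gripper's body presses on something with over 40 N, if the wrist force passes 120 N, or if a joint passes its speed limit or range.

ROBOT

A 6-joint arm with a two-finger parallel gripper is mounted at the origin on the work surface. World frame = base frame: x ahead of the robot, y to its left, z up, the work surface at z = 0. Lengths are in m, angles in rad, forces in N, time in s.
With the tool pointing down it reaches from about 0.25 to 0.775 m from the base axis. Payload 4 kg.
Tool frame: the origin (TCP) lies at the very end of the fingers, on their centre line; the grasp point (between the pads) lies 19 mm behind it; z points along the fingers, y is the direction in which the jaws open and shut (so a half turn about z gives the same grasp; the last joint's range is limited). The gripper opens to 94 mm and grips with 3 to 60 N. Pads are 16 mm wide; open, the fingers measure 119 mm over their backs; the gripper's body (75 mm by 177 mm) begins 78 mm behind the grasp point.
Start: joints at [-1.344, 0.087, 1.371, -0, 1.684, -0.103], TCP at [0.178, -0.52, 0.206] pointing down, gripper open.
Joint ranges: [-3.1, 3.1], [-0.76, 2.03], [0.27, 2.55], [-1.08, 4.22], [0.17, 2.65], [-2.57, 2.57]. Speed limits (rad/s): [2.79, 2.79, 3.14, 3.14, 3.14, 3.14].

INTERFACE

Orientations are given as a rotation vector (axis times angle).
In Python, from workcell import arm gives the robot as it stands. The module is installed in compiled form; this text tells all that it offers.
- The arm moves only by the shell command python3 -m inch 'ROWS' [FORCE]. ROWS is JSON, a list of rows, each a list of 7 numbers: the shift along the tool's x, y, z in m, then the turn, a rotation vector about the tool's x, y, z in rad, then the opening, from 0 (shut) to 1 (fully open). A call has 1 to 12 rows; each row is the pose to reach, as a shift and turn from the pose measured when the call began, along the tool's axes at that moment; what a row does not reach only later rows make up. A row lasts 1/10 s, in which the tool goes at most 50 mm and 8.59 degrees, less where a joint would pass 70% of its speed; a pose out of reach is approached as far as the arm can. A call with a gripper value outside its range is refused whole. The fingers move at their own pace and stop on an object; FORCE is the grip in N (left out, the last holds). Time passes only in rows, so rows that repeat a pose let the fingers close. It gives the time, the measured TCP pose, the force and the opening at its end, in the units of the state.
- arm.observe(): the state, without advancing time (a new reading comes with each control period).
- arm.capture(name): name is "scene" or "top" or "wrist"; returns (picture, depth): 420x560x3 uint8, red, green, blue; 420x560 float32, m along the optical axis (not along the pixel's ray), 0 where there is no reading.
- arm.get_calibration(name): a dict with "fx", "fy", "cx", "cy" (pixels), "R" (3x3) and "t" (3): a world point X has camera coordinates R X + t. Camera axes: x right, y down, z forward; pixel columns grow to the right and rows downward; lengths in m; the calibration is good to about 2 mm. A picture is of the moment at which its call begins: read the wrist's pose just before it. get_calibration takes no time and is no camera call; for the wrist camera it gives the pose at the moment of the call.
- arm.finish_job(): hands the job in, once; it reports no verdict.
Trained networks look in the newest picture that a camera, given by its name, has taken for a name from the list of things; names that differ only in an ending like _2 or _b are one class to them, and where a whole thing is asked for, a point or a joint stands for the part that bears it (a point fixed in the world has none). Each returns a list of dicts, best first, with "p" (0 to 1); they miss things now and then, are a little off and sometimes report something else, mostly with a low value. They report only what shows in the picture. A call takes as long as a camera call.
- arm.recognise(name, camera): "centre" ([column, row] in pixels, amid what is visible of it).
- arm.outline_of(name, camera): "region" (420x560 bool, what is visible of it) and "centre" ([column, row] in pixels, amid what is visible of it).
- arm.mark_of(name, camera): "centre" ([column, row] in pixels: a listed point, or the origin of a listed thing).
The state is a dict: "clock": time; "joints": joint angles; "qd": joint speeds; "joint_efforts": joint torques, N m; "position": TCP position; "eef_rot": TCP orientation; "contact_force": force on the tool from outside, world axes, zero at the start; "torque": the same for the moment, N m; "finger_gap": opening from 0.0 (shut) to 1.0 (fully open).
Only numpy, scipy, OpenCV 4.12 (cv2) and the standard library are available. Lean on these libraries where they do the work, as an engineer would, in place of code of your own. Each camera call takes 0.05 s, during which the arm holds its last target. There are 200 camera calls.

## Working session

There is one attempt and no reset: what is moved stays moved. The work goes in short steps, Python scripts to look and compute and a shell command to move; the robot and the scene stay as the last step left them, time stands still between calls to the robot, and variables do not carry over. Pictures are saved under pics/ and viewed, about 8 in all and at most 12, crops included, and the job is handed in when it is done.

```bash
mkdir -p pics
cat > h.py <<'E'
import numpy as np, cv2
from scipy.spatial.transform import Rotation as Ro
from workcell import arm
def back(c,uv,d):
    K=arm.get_calibration(c); R=np.array(K["R"]);t=np.array(K["t"])
    p=np.array([(uv[0]-K["cx"])/K["fx"]*d,(uv[1]-K["cy"])/K["fy"]*d,d]); return R.T@(p-t)
def ray(c,uv,K=None):
    K=K or arm.get_calibration(c); R=np.array(K["R"]);t=np.array(K["t"])
    d=R.T@np.array([(uv[0]-K["cx"])/K["fx"],(uv[1]-K["cy"])/K["fy"],1]); return -R.T@t,d/np.linalg.norm(d)
def tri(rs):
    A=0;b=0
    for o,d in rs:
        P=np.eye(3)-np.outer(d,d);A=A+P;b=b+P@o
    return np.linalg.solve(A,b)
def st():
    s=arm.observe(); print("t",round(s["clock"],2),"pos",np.round(s["position"],4),"rv",np.round(s["eef_rot"],3),"F",np.round(s["contact_force"],2),"M",np.round(s["torque"],3),"gap",round(s["finger_gap"],4),"q",np.round(s["joints"],3)); return s
def totool(p):
    s=arm.observe(); return Ro.from_rotvec(s["eef_rot"]).as_matrix().T@(np.array(p)-s["position"])
E
python3 - <<'E'
from h import *
st()
ims=[]
for c in("scene","top","wrist"):
    im,d=arm.capture(c); 
    for n in("valve_foot","filler_foot","pot","bottle_mid","model_mid","mirror_mid"):
        for r in arm.mark_of(n,c)[:2]:
            u=r["centre"]; uu=int(np.clip(u[0],0,559)),int(np.clip(u[1],0,419))
            print(c,n,round(r["p"],2),np.round(u),np.round(back(c,u,d[uu[1],uu[0]]),3))
    ims.append(im)
cv2.imwrite("pics/a.png",cv2.resize(np.hstack(ims[:2]),(800,300))[:,:,::-1])
E
```

```text
t 0.0 pos [ 0.178  -0.5198  0.2043] rv [-3.097 -0.515  0.   ] F [ 0.39 -0.5   0.83] M [-0.033 -0.025  0.062] gap 0.9982 q [-1.344  0.088  1.372  0.     1.684 -0.103]
scene valve_foot 0.49 [272. 196.] [0.6   0.049 0.16 ]
scene filler_foot 0.58 [321. 191.] [0.589 0.156 0.163]
scene pot 0.88 [294. 249.] [0.679 0.089 0.076]
scene pot 0.45 [413. 240.] [0.587 0.394 0.022]
scene bottle_mid 0.61 [374. 234.] [0.608 0.284 0.059]
scene model_mid 0.97 [413. 242.] [0.586 0.394 0.017]
scene mirror_mid 0.71 [170. 267.] [ 0.629 -0.182 -0.   ]
top valve_foot 0.48 [297. 218.] [0.591 0.05  0.167]
top filler_foot 0.54 [256. 225.] [0.571 0.153 0.183]
top bottle_mid 0.84 [211. 220.] [0.584 0.281 0.099]
top model_mid 0.72 [176. 226.] [0.572 0.398 0.015]
top mirror_mid 0.72 [373. 204.] [ 0.645 -0.178  0.012]
```

View pics/a.png

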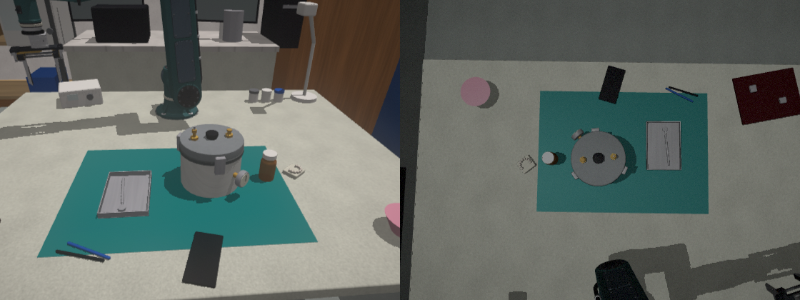

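```bash
python3 -m inch '[[0,0,-0.05,0,0,0,0.6],[0.574,-0.406,-0.116,0,0,1.0,0.5],[0.574,-0.406,-0.116,0,0,1.0,0.4],[0.574,-0.406,-0.116,0,0,1.0,0.4],[0.574,-0.406,-0.116,0,0,1.0,0.4],[0.574,-0.406,-0.116,0,0,1.0,0.4],[0.574,-0.406,-0.116,0,0,1.0,0.4],[0.574,-0.406,-0.116,0,0,1.0,0.4],[0.574,-0.406,-0.116,0,0,1.0,0.4],[0.574,-0.406,-0.116,0,0,1.0,0.4],[0.574,-0.406,-0.116,0,0,1.0,0.4],[0.574,-0.406,-0.116,0,0,1.0,0.4]]' 20
python3 - <<'E'
from h import *
st(); print(totool([0.592,0.05,0.32]))
E
```

```text
clock: 2.25
position: [0.4809, -0.1014, 0.3043]
eef_rot: [2.967, -1.033, 0.002]
contact_force: [0.4, -1.3, -0.8]
finger_gap: 0.4
t 2.25 pos [ 0.4809 -0.1014  0.3043] rv [ 2.967e+00 -1.033e+00  2.000e-03] F [ 0.44 -1.27 -0.8 ] M [ 0.066 -0.016 -0.014] gap 0.3998 q [-0.323 -0.043  1.309 -0.     1.874  1.918]
[-0.00693829 -0.18764602 -0.01564662]
```

```bash
python3 -m inch '[[-0.007,-0.188,-0.016,0,0,0,0.3],[-0.007,-0.188,-0.016,0,0,0,0.3],[-0.007,-0.188,-0.016,0,0,0,0.3],[-0.007,-0.188,-0.016,0,0,0,0.3],[-0.007,-0.188,-0.016,0,0,0,0.3],[-0.007,-0.188,-0.016,0,0,0,0.3]]'
cat > look.py <<'E'
from h import *
import sys
s=st(); K=arm.get_calibration("wrist"); im,d=arm.capture("wrist")
import pickle
res={"K":K,"im":im,"d":d}
for n in("valve_foot","valve","filler_foot","nut"):
    for r in (arm.mark_of(n,"wrist") if n!="nut" else arm.outline_of(n,"wrist"))[:2]:
        u=r["centre"]; uu=int(np.clip(u[0],0,559)),int(np.clip(u[1],0,419))
        print(n,round(r["p"],2),np.round(u,1),d[uu[1],uu[0]],np.round(back("wrist",u,d[uu[1],uu[0]]),4)); res.setdefault(n,u)
        o,dd=ray("wrist",u,K); print("  ray at z=.16",np.round(o+dd*(.16-o[2])/dd[2],4),"cam",np.round(o,3))
pickle.dump(res,open(sys.argv[1]+".pkl","wb"))
cv2.imwrite("pics/"+sys.argv[1]+".png",im[:,:,::-1])
E
python3 look.py w1
```

```text
clock: 2.85
position: [0.5923, 0.0509, 0.3196]
eef_rot: [2.967, -1.03, -0.0]
contact_force: [0.7, -0.3, -0.1]
finger_gap: 0.3
t 2.85 pos [0.5923 0.0509 0.3196] rv [ 2.967 -1.03  -0.   ] F [ 0.72 -0.29 -0.08] M [0.08  0.023 0.017] gap 0.2996 q [-9.000e-03  1.980e-01  1.022e+00 -1.000e-03  1.923e+00  2.230e+00]
valve_foot 0.74 [116.4 317. ] 0.55651766 [0.5618 0.3947 0.0129]
  ray at z=.16 [0.5902 0.2753 0.16  ] cam [ 0.657 -0.001  0.498]
valve_foot 0.72 [212.9 262.9] 0.3572656 [0.5765 0.147  0.172 ]
  ray at z=.16 [0.5739 0.1535 0.16  ] cam [ 0.657 -0.001  0.498]
valve 0.76 [286.7 185.3] 0.32448623 [0.5948 0.0404 0.1829]
  ray at z=.16 [0.591  0.0451 0.16  ] cam [ 0.657 -0.001  0.498]
filler_foot 0.83 [209.9 261.4] 0.35614473 [0.5798 0.1476 0.1731]
  ray at z=.16 [0.577  0.1548 0.16  ] cam [ 0.657 -0.001  0.498]
nut 0.51 [288.6 193.8] 0.31173962 [0.5908 0.0417 0.1976]
  ray at z=.16 [0.5833 0.0488 0.16  ] cam [ 0.657 -0.001  0.498]
```

View pics/w1.png

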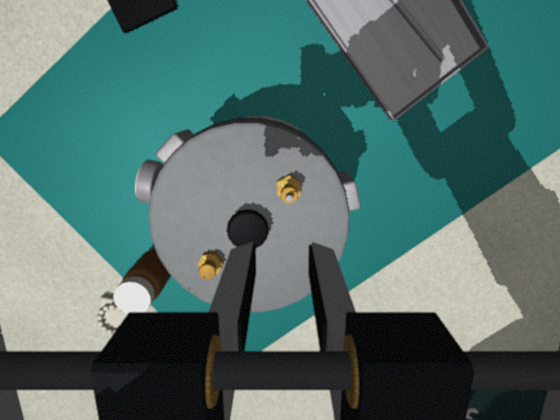

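```bash
cat > cloud.py <<'E'
from h import *
import sys,pickle
r=pickle.load(open(sys.argv[1]+".pkl","rb"));K=r["K"];d=r["d"]
R=np.array(K["R"]);t=np.array(K["t"])
v,u=np.mgrid[:420,:560]
P=np.stack([(u-K["cx"])/K["fx"]*d,(v-K["cy"])/K["fy"]*d,d],-1)
W=(P-t)@R
ok=(d>0)&(np.hypot(W[...,0]-.591,W[...,1]-.044)<.02)
lid=(d>0)&(np.hypot(W[...,0]-.583,W[...,1]-.1)<.09)&(abs(W[...,2]-.16)<.008)
print("lid z",np.median(W[lid][:,2]))
Q=W[ok]; U=np.c_[u[ok],v[ok]]
for a,b in((.166,.172),(.172,.178),(.178,.184),(.184,.19),(.19,.196),(.196,.202),(.202,.22)):
    m=(Q[:,2]>a)&(Q[:,2]<=b)
    if m.any(): print(a,m.sum(),np.round(Q[m].mean(0),4),np.round(Q[m].min(0),4),np.round(Q[m].max(0),4))
c=np.round(r.get("nut",[289,190])).astype(int); x,y=c
im=r["im"][max(y-45,0):y+45,max(x-60,0):x+60]; print("crop origin",x-60,y-45)
cv2.imwrite("pics/"+sys.argv[1]+"c.png",cv2.resize(im,None,fx=6,fy=6,interpolation=cv2.INTER_CUBIC)[:,:,::-1])
E
python3 cloud.py w1
python3 -m inch '[[0,0,0.04,0,0,0,0.3],[0,0,0.06,0,0,0,0.3],[0,0,0.06,0,0,0,0.3]]'
python3 look.py w2; python3 cloud.py w2
```

```text
lid z 0.15888766844794683
0.166 201 [0.5926 0.0423 0.1671] [0.578  0.0333 0.166 ] [0.6011 0.0562 0.1705]
0.178 8 [0.5951 0.0418 0.1826] [0.5926 0.0382 0.1817] [0.5968 0.0467 0.184 ]
0.184 44 [0.5915 0.0422 0.1875] [0.5815 0.0373 0.1841] [0.5972 0.0525 0.19  ]
0.19 160 [0.5903 0.0446 0.1913] [0.5824 0.0373 0.19  ] [0.597  0.0518 0.1948]
0.196 45 [0.5899 0.0445 0.2002] [0.5866 0.0419 0.196 ] [0.5926 0.0473 0.2019]
0.202 2 [0.5888 0.044  0.2021] [0.5881 0.0435 0.202 ] [0.5895 0.0445 0.2021]
crop origin 229 149
clock: 3.4
position: [0.5896, 0.048, 0.2572]
eef_rot: [2.963, -1.038, -0.008]
contact_force: [-0.3, 0.1, -1.0]
finger_gap: 0.305
t 3.4 pos [0.5896 0.048  0.2572] rv [ 2.963 -1.038 -0.008] F [-0.32  0.05 -1.03] M [ 0.096 -0.025 -0.005] gap 0.3052 q [-1.400e-02  1.820e-01  1.163e+00 -1.000e-03  1.802e+00  2.230e+00]
valve_foot 0.84 [284.1 206.4] 0.25647807 [0.5974 0.0408 0.1943]
  ray at z=.16 [0.5878 0.0459 0.16  ] cam [ 0.655 -0.004  0.435]
valve 0.75 [284.7 204.7] 0.26326376 [0.5973 0.0411 0.1886]
  ray at z=.16 [0.5886 0.0447 0.16  ] cam [ 0.655 -0.004  0.435]
filler_foot 0.66 [194.8 290.9] 0.30155218 [0.582  0.1484 0.1724]
  ray at z=.16 [0.5766 0.1514 0.16  ] cam [ 0.655 -0.004  0.435]
nut 0.58 [283.9 213.1] 0.2554215 [0.5954 0.044  0.1984]
  ray at z=.16 [0.5836 0.0495 0.16  ] cam [ 0.655 -0.004  0.435]
lid z 0.15891107194984247
0.166 360 [0.5925 0.0426 0.1672] [0.5779 0.0325 0.166 ] [0.6009 0.057  0.1718]
0.172 6 [0.5927 0.0417 0.1729] [0.5907 0.0401 0.1721] [0.5939 0.0433 0.1736]
0.178 15 [0.5949 0.0422 0.183 ] [0.5896 0.0376 0.1815] [0.5969 0.0479 0.184 ]
0.184 68 [0.5932 0.0422 0.1877] [0.5818 0.0374 0.184 ] [0.597  0.0526 0.19  ]
0.19 245 [0.59   0.0444 0.1914] [0.5819 0.0378 0.19  ] [0.597  0.0523 0.1958]
0.196 69 [0.5896 0.0446 0.2003] [0.5863 0.0419 0.1962] [0.5923 0.0476 0.2019]
0.202 1 [0.5908 0.0424 0.2021] [0.5908 0.0424 0.2021] [0.5908 0.0424 0.2021]
crop origin 224 168
```

View pics/w2c.png

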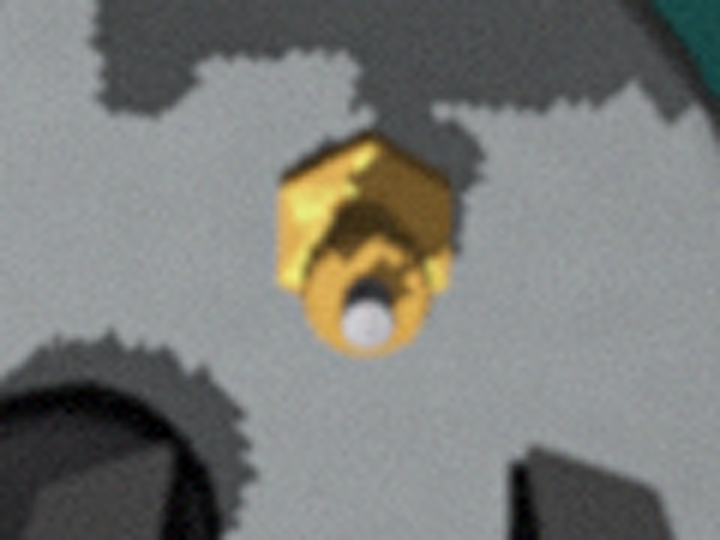

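Run:
```python
from h import *
for i in range(2): st(); arm.capture("wrist")
st();print(totool([0.5895,0.0447,0.172]))
```

```text
t 3.65 pos [0.5925 0.0487 0.2635] rv [-2.964  1.036 -0.009] F [-0.25 -1.22  0.4 ] M [ 0.107  0.032 -0.003] gap 0.3009 q [-1.300e-02  1.800e-01  1.153e+00 -1.000e-03  1.802e+00  2.230e+00]
t 3.7 pos [0.5925 0.0488 0.2632] rv [-2.965  1.036 -0.009] F [0.66 0.7  0.69] M [ 0.085 -0.016 -0.001] gap 0.3008 q [-1.300e-02  1.800e-01  1.154e+00 -1.000e-03  1.802e+00  2.230e+00]
t 3.75 pos [0.5924 0.0489 0.2629] rv [-2.965  1.036 -0.008] F [-0.35 -0.33 -0.09] M [0.081 0.03  0.022] gap 0.303 q [-1.300e-02  1.800e-01  1.154e+00 -1.000e-03  1.802e+00  2.230e+00]
[-5.15996990e-05  5.32065180e-03  9.08991803e-02]
```

```bash
python3 -m inch '[[0,0.0053,0.01,0,0,0,0.3],[0,0.0053,0.03,0,0,0,0.3],[0,0.0053,0.05,0,0,0,0.3],[0,0.0053,0.065,0,0,0,0.3],[0,0.0053,0.075,0,0,0,0.3],[0,0.0053,0.081,0,0,0,0.3],[0,0.0053,0.085,0,0,0,0.3],[0,0.0053,0.087,0,0,0,0.3],[0,0.0053,0.088,0,0,0,0.3],[0,0.0053,0.088,0,0,0,0.3],[0,0.0053,0.088,0,0,0,0.3]]'
python3 look.py w3; python3 cloud.py w3
python3 - <<'E'
from h import *
st();print(totool([0.5895,0.0447,0.172]))
import cv2
im=cv2.imread("pics/w3.png");cv2.imwrite("pics/w3d.png",cv2.resize(im[160:360,180:420],None,fx=3,fy=3,interpolation=cv2.INTER_CUBIC))
E
```

```text
clock: 4.85
position: [0.5898, 0.0447, 0.1754]
eef_rot: [-2.965, 1.036, -0.009]
contact_force: [-0.4, 0.4, -0.6]
finger_gap: 0.299
t 4.85 pos [0.5898 0.0447 0.1754] rv [-2.965  1.036 -0.009] F [-0.42  0.44 -0.6 ] M [ 0.099  0.006 -0.066] gap 0.2991 q [-2.000e-02  1.820e-01  1.324e+00 -1.000e-03  1.630e+00  2.223e+00]
valve_foot 0.97 [282.9 251.4] 0.19430842 [0.5921 0.0413 0.1743]
  ray at z=.16 [0.5873 0.0452 0.16  ] cam [ 0.653 -0.007  0.354]
nut 0.97 [283.1 267.4] 0.177428 [0.5913 0.0417 0.1918]
  ray at z=.16 [0.5793 0.0514 0.16  ] cam [ 0.653 -0.007  0.354]
lid z 0.15895668030988128
0.166 728 [0.5919 0.0426 0.1672] [0.5771 0.0326 0.166 ] [0.6011 0.0572 0.172 ]
0.172 128 [0.5925 0.0423 0.1754] [0.5747 0.0247 0.1721] [0.6087 0.0599 0.178 ]
0.178 177 [0.5951 0.0412 0.1818] [0.5764 0.0247 0.178 ] [0.6087 0.06   0.184 ]
0.184 315 [0.5938 0.0422 0.1873] [0.5745 0.0246 0.184 ] [0.6088 0.0602 0.19  ]
0.19 634 [0.5915 0.0434 0.1919] [0.5744 0.0247 0.19  ] [0.6087 0.0606 0.196 ]
0.196 348 [0.5925 0.0435 0.1994] [0.5745 0.0247 0.196 ] [0.6088 0.0603 0.202 ]
0.202 682 [0.5946 0.0425 0.2114] [0.5741 0.0246 0.202 ] [0.6087 0.0605 0.22  ]
crop origin 223 222
t 5.1 pos [0.5896 0.0447 0.1751] rv [-2.965  1.036 -0.008] F [ 0.41 -1.01  0.82] M [ 0.085 -0.027  0.029] gap 0.3009 q [-2.000e-02  1.830e-01  1.324e+00 -1.000e-03  1.630e+00  2.223e+00]
[-1.24295849e-04  5.31658533e-05  3.05250903e-03]
```

View pics/w3d.png

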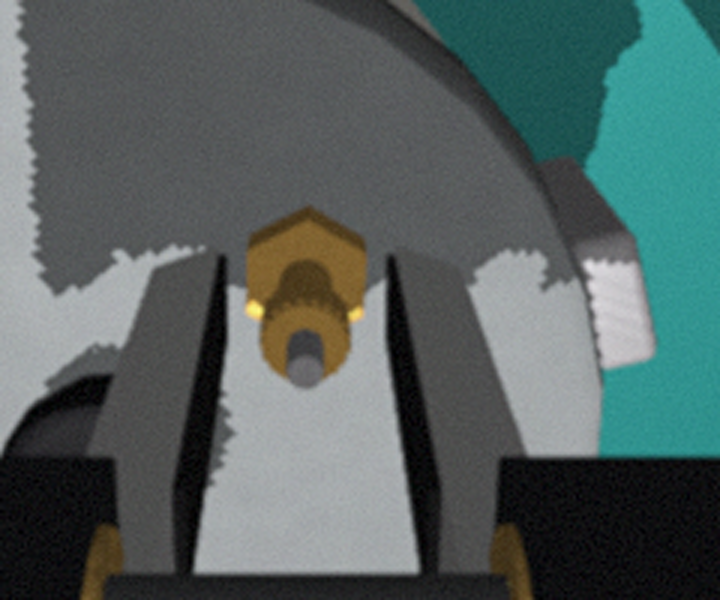

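```bash
python3 -m inch '[[0,0,0.001,0,0,0,0.3],[0,0,0.002,0,0,0,0.2],[0,0,0.002,0,0,0,0.1],[0,0,0.002,0,0,0,0.0],[0,0,0.002,0,0,0,0.0],[0,0,0.002,0,0,0,0.0]]' 20
python3 -m inch '[[0,0,0.0,0,0,0,0.0],[0,0,0.0,0,0,0,0.0],[0,0,-0.0001,0,0,-0.1,0.0],[0,0,-0.0002,0,0,-0.2,0.0],[0,0,-0.0002,0,0,-0.2,0.0]]'
python3 -c "
from h import *
st()"
```

```text
clock: 5.7
position: [0.5897, 0.0449, 0.1729]
eef_rot: [-2.965, 1.036, -0.008]
contact_force: [0.9, 0.3, -0.5]
finger_gap: 0.138
clock: 6.2
position: [0.5897, 0.045, 0.1731]
eef_rot: [-3.053, 0.735, -0.008]
contact_force: [0.9, 1.3, -1.2]
finger_gap: 0.135
t 6.2 pos [0.5897 0.045  0.1731] rv [-3.053  0.735 -0.008] F [ 0.9   1.33 -1.16] M [ 0.193 -0.084  0.078] gap 0.1351 q [-0.02   0.183  1.327 -0.     1.626  2.023]
```

```bash
python3 -m inch '[[0,0,-0.0001,0,0,-0.12,0.0],[0,0,-0.0002,0,0,-0.24,0.0],[0,0,-0.0004,0,0,-0.36,0.0],[0,0,-0.0005,0,0,-0.48,0.0],[0,0,-0.0006,0,0,-0.6,0.0],[0,0,-0.0007,0,0,-0.72,0.0],[0,0,-0.0008,0,0,-0.84,0.0],[0,0,-0.001,0,0,-0.96,0.0],[0,0,-0.0011,0,0,-1.08,0.0],[0,0,-0.0012,0,0,-1.2,0.0],[0,0,-0.0012,0,0,-1.2,0.0]]'
python3 - <<'E'
from h import *
st(); arm.capture("wrist"); s=st()
im,d=arm.capture("wrist");cv2.imwrite("pics/g.png",cv2.resize(im[200:360,200:400],None,fx=3,fy=3,interpolation=cv2.INTER_CUBIC)[:,:,::-1])
print(np.mean([ (arm.capture("wrist"),arm.observe()["contact_force"])[1] for _ in range(4)],0))
E
```

```text
clock: 7.3
position: [0.5897, 0.0456, 0.1743]
eef_rot: [2.936, 1.115, 0.008]
contact_force: [1.4, 2.1, -0.8]
finger_gap: 0.14
t 7.3 pos [0.5897 0.0456 0.1743] rv [2.936 1.115 0.008] F [ 1.36  2.08 -0.76] M [ 0.394 -0.101 -0.009] gap 0.14 q [-1.900e-02  1.830e-01  1.325e+00  1.000e-03  1.628e+00  8.260e-01]
t 7.35 pos [0.5897 0.0456 0.1743] rv [2.937 1.113 0.008] F [ 0.44  2.31 -0.77] M [ 0.497 -0.103  0.012] gap 0.1357 q [-1.900e-02  1.830e-01  1.325e+00  1.000e-03  1.628e+00  8.270e-01]
[ 0.37302644  3.63049231 -0.40964288]
```

View pics/g.png

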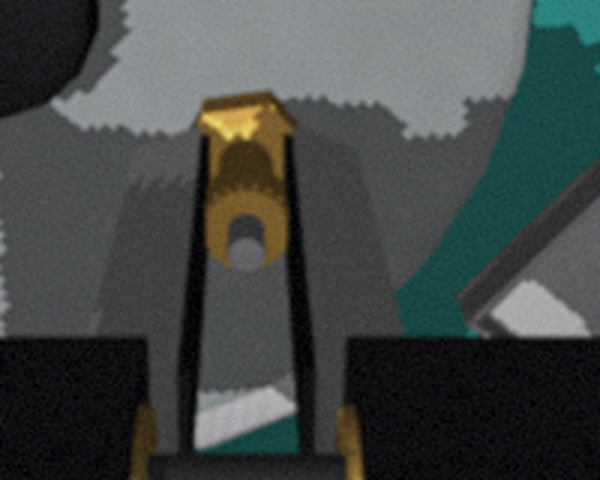

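```bash
python3 -m inch '[[0.0003,-0.0004,-0.0001,0,0,-0.12,0.0],[0.0003,-0.0004,-0.0002,0,0,-0.24,0.0],[0.0003,-0.0004,-0.0004,0,0,-0.36,0.0],[0.0003,-0.0004,-0.0005,0,0,-0.48,0.0],[0.0003,-0.0004,-0.0006,0,0,-0.6,0.0],[0.0003,-0.0004,-0.0007,0,0,-0.72,0.0],[0.0003,-0.0004,-0.0008,0,0,-0.84,0.0],[0.0003,-0.0004,-0.001,0,0,-0.96,0.0],[0.0003,-0.0004,-0.0011,0,0,-1.08,0.0],[0.0003,-0.0004,-0.0012,0,0,-1.2,0.0],[0.0003,-0.0004,-0.0013,0,0,-1.3,0.0],[0.0003,-0.0004,-0.0013,0,0,-1.3,0.0]]'
python3 - <<'E'
from h import *
st();arm.capture("wrist");
L=[]
for _ in range(4):
    arm.capture("wrist");s=arm.observe();L.append(np.r_[s["contact_force"],s["torque"]])
print(np.round(np.mean(L,0),3));st()
E
```

```text
clock: 8.8
position: [0.5891, 0.0458, 0.1755]
eef_rot: [1.662, 2.662, 0.004]
contact_force: [-1.7, 1.6, -0.6]
finger_gap: 0.14
t 8.8 pos [0.5891 0.0458 0.1755] rv [1.662 2.662 0.004] F [-1.71  1.6  -0.57] M [ 0.326  0.166 -0.009] gap 0.1398 q [-0.019  0.182  1.323  0.     1.632 -0.473]
[-1.869  1.498  0.58   0.266  0.241 -0.012]
t 9.05 pos [0.5892 0.0458 0.1755] rv [1.662 2.662 0.004] F [-0.96  1.56  1.21] M [0.241 0.295 0.003] gap 0.1381 q [-0.019  0.182  1.323  0.     1.632 -0.473]
```

```bash
python3 -m inch '[[0,0,-0.0001,0,0,-0.12,0.0],[0,0,-0.0002,0,0,-0.24,0.0],[0,0,-0.0004,0,0,-0.36,0.0],[0,0,-0.0005,0,0,-0.48,0.0],[0,0,-0.0006,0,0,-0.6,0.0],[0,0,-0.0007,0,0,-0.72,0.0],[0,0,-0.0008,0,0,-0.84,0.0],[0,0,-0.0009,0,0,-0.96,0.0],[0,0,-0.0009,0,0,-0.96,0.0]]'
cat > avg.py <<'E'
from h import *
L=[]
for _ in range(5):
    s=arm.observe();L.append(np.r_[s["contact_force"],s["torque"]]);arm.capture("wrist")
print(np.round(np.mean(L,0),3));st()
E
python3 avg.py
python3 -m inch '[[0,0,-0.0001,0,0,-0.1,0.0],[0,0,-0.0002,0,0,-0.2,0.0],[0,0,-0.0003,0,0,-0.3,0.0],[0,0,-0.0003,0,0,-0.3,0.0]]'
python3 avg.py
python3 -m inch '[[0,0,-0.0001,0,0,-0.1,0.0],[0,0,-0.0002,0,0,-0.2,0.0],[0,0,-0.0002,0,0,-0.3,0.0],[0,0,-0.0002,0,0,-0.3,0.0]]'
python3 avg.py
```

```text
clock: 9.95
position: [0.5889, 0.0454, 0.1764]
eef_rot: [0.247, 3.128, -0.0]
contact_force: [-2.0, 0.4, 0.6]
finger_gap: 0.14
[-2.445  0.628  0.211  0.163  0.329  0.026]
t 10.2 pos [0.5889 0.0455 0.1764] rv [ 0.248  3.128 -0.   ] F [-2.42 -0.41  1.19] M [ 0.071  0.437 -0.032] gap 0.1394 q [-0.019  0.182  1.322 -0.     1.634 -1.431]
clock: 10.6
position: [0.5889, 0.0453, 0.1767]
eef_rot: [-0.22, 3.13, -0.001]
contact_force: [-3.4, -0.3, 1.1]
finger_gap: 0.14
[-2.554 -0.107  0.721  0.139  0.326 -0.01 ]
t 10.85 pos [0.5889 0.0453 0.1767] rv [-2.20e-01  3.13e+00 -1.00e-03] F [-2.14 -0.07  0.5 ] M [ 0.12   0.336 -0.009] gap 0.1398 q [-1.900e-02  1.820e-01  1.322e+00 -1.000e-03  1.635e+00 -1.730e+00]
clock: 11.25
position: [0.5898, 0.0455, 0.1768]
eef_rot: [-0.684, 3.061, -0.002]
contact_force: [1.1, 1.0, -0.9]
finger_gap: 0.138
[ 1.396  1.4   -1.337  0.298 -0.452  0.021]
t 11.5 pos [0.5897 0.0455 0.1769] rv [-6.830e-01  3.061e+00 -2.000e-03] F [ 3.63  0.76 -1.34] M [ 0.274 -0.634  0.033] gap 0.1421 q [-0.019  0.182  1.321 -0.     1.633 -2.029]
```

```bash
python3 -m inch '[[0,0,0,0,0,-0.1,0.0],[0,0,0,0,0,-0.2,0.0],[0,0,0,0,0,-0.3,0.0],[0,0,0,0,0,-0.3,0.0]]'
python3 avg.py
python3 -m inch '[[0,0,0,0,0,0,0.1],[0,0,0,0,0,0,0.2],[0,0,0,0,0,0,0.3],[0,0,-0.01,0,0,0,0.3],[0,0,-0.03,0,0,0,0.3],[0,0,-0.06,0,0,0,0.3],[0,0,-0.08,0,0,0,0.3],[0,0,-0.085,0,0,0,0.3],[0,0,-0.085,0,0,0,0.3],[0,0,-0.085,0,0,0,0.3]]'
python3 look.py w4; python3 cloud.py w4;  python3 avg.py
```

```text
clock: 11.9
position: [0.5893, 0.0454, 0.1768]
eef_rot: [-1.132, 2.926, -0.003]
contact_force: [0.1, 0.5, -2.1]
finger_gap: 0.14
[-0.33   0.769 -1.265  0.196 -0.037  0.027]
t 12.15 pos [0.5894 0.0454 0.1768] rv [-1.131  2.926 -0.003] F [-0.85  0.84 -1.  ] M [0.234 0.063 0.005] gap 0.1415 q [-0.019  0.182  1.321 -0.     1.634 -2.327]
clock: 13.15
position: [0.5886, 0.0454, 0.2606]
eef_rot: [-1.132, 2.928, -0.002]
contact_force: [0.4, -0.6, 0.5]
finger_gap: 0.3
t 13.15 pos [0.5886 0.0454 0.2606] rv [-1.132e+00  2.928e+00 -2.000e-03] F [ 0.4  -0.6   0.52] M [ 0.119 -0.119 -0.019] gap 0.3005 q [-0.019  0.173  1.167 -0.     1.799 -2.327]
valve_foot 0.68 [280.4 207.7] 0.26418355 [0.5843 0.0402 0.1856]
  ray at z=.16 [0.5908 0.0454 0.16  ] cam [ 0.526 -0.01   0.439]
valve 0.85 [278.3 205.5] 0.27648014 [0.587  0.0403 0.1735]
  ray at z=.16 [0.5905 0.043  0.16  ] cam [ 0.526 -0.01   0.439]
filler_foot 0.57 [388.6 273.3] 0.30050132 [0.5708 0.148  0.1663]
  ray at z=.16 [0.5722 0.1519 0.16  ] cam [ 0.526 -0.01   0.439]
nut 0.75 [280.6 216.3] 0.25526452 [0.5868 0.0425 0.1964]
  ray at z=.16 [0.596  0.0504 0.16  ] cam [ 0.526 -0.01   0.439]
lid z 0.15906470453386337
0.166 358 [0.5858 0.042  0.1673] [0.577  0.0321 0.166 ] [0.599  0.056  0.1719]
0.172 23 [0.5854 0.042  0.1745] [0.5836 0.0397 0.1722] [0.5892 0.0462 0.1778]
0.178 2 [0.5851 0.0411 0.1787] [0.5846 0.0406 0.1785] [0.5857 0.0417 0.1789]
0.184 31 [0.5843 0.0408 0.1882] [0.5811 0.0372 0.1846] [0.5919 0.0483 0.19  ]
0.19 252 [0.5877 0.0436 0.1946] [0.5812 0.037  0.1902] [0.5964 0.0519 0.196 ]
0.196 105 [0.5884 0.0444 0.199 ] [0.5821 0.0378 0.196 ] [0.5949 0.0512 0.2018]
0.202 4 [0.5887 0.0439 0.2024] [0.5871 0.0421 0.2021] [0.5901 0.0467 0.2027]
crop origin 221 171
[-0.317  0.276 -0.032  0.126 -0.108 -0.013]
t 13.65 pos [0.589  0.0454 0.2616] rv [-1.131  2.927 -0.003] F [-0.56  1.01 -0.5 ] M [ 0.135 -0.094  0.045] gap 0.2963 q [-0.019  0.172  1.166 -0.     1.799 -2.327]
```

View pics/w4c.png

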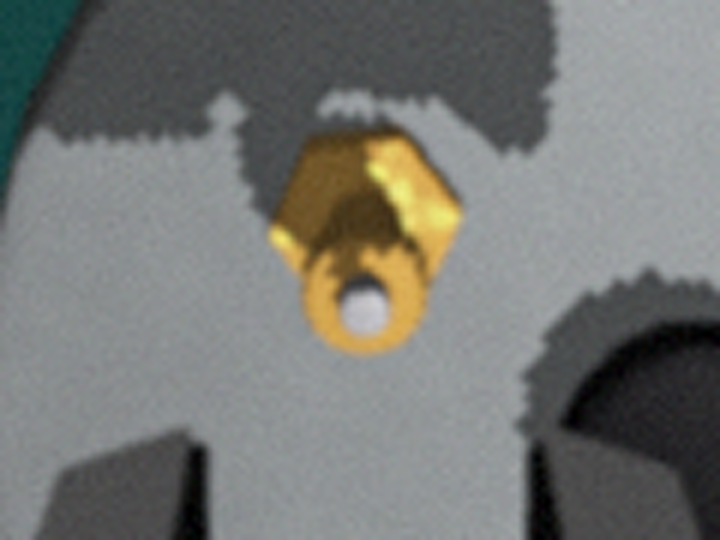

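```bash
python3 - <<'E'
from h import *
import pickle
for n in("w1","w2","w4"):
    r=pickle.load(open(n+".pkl","rb"));K=r["K"];d=r["d"];R=np.array(K["R"]);t=np.array(K["t"])
    v,u=np.mgrid[:420,:560]
    W=(np.stack([(u-K["cx"])/K["fx"]*d,(v-K["cy"])/K["fy"]*d,d],-1)-t)@R
    q=np.hypot(W[...,0]-.589,W[...,1]-.0447);z=W[...,2]
    zs=z[(q<.007)&(d>0)&(z>.185)]
    h,e=np.histogram(zs,bins=np.arange(.185,.205,.0005)); print(n,h)
    m=e[h.argmax()]; print("nut top",np.median(zs[abs(zs-m)<.0012]),"pin top",np.median(zs[(zs>m+.004)&(zs>.2005)]))
E
python3 -m inch '[[0,0,0.02,0,0,0,0],[0,0,0.03,0,0,0,0],[0,0,0.04,0,0,0,0],[0,0,0.045,0,0,0,0],[0,0,0.048,0,0,0,0],[0,0,0.049,0,0,0,0],[0,0,0.049,0,0,0,0],[0,0,0.049,0,0,0,0],[0,0,0.049,0,0,0,0]]' 20
python3 avg.py
```

```text
w1 [ 0  0  1  1  1  0  0  0  3  6 19 35 34 26 15  7  1  1  0  1  0  0  2  2
  1  0  1  2  0  3 10 10 11  3  2  0  0  0  0]
nut top 0.19092343080280322 pin top 0.2011353097468011
w2 [ 0  0  3  0  0  1  1  4  1  6 31 49 56 42 19  5  5  4  0  3  2  3  1  1
  3  2  1  1  2  8  8 22 11  9  1  0  0  0  0]
nut top 0.19109448219627018 pin top 0.2009517440183296
w4 [ 0  0  1  0  0  0  0  1  0  0  0  0  0  0  0  0  4  6 19 46 54 50 26 10
  5  2  3  2  2  1 11 14 22  7  3  1  0  0  0]
nut top 0.19518887141121463 pin top 0.20129029539668788
clock: 14.55
position: [0.5894, 0.0454, 0.2132]
eef_rot: [-1.131, 2.926, -0.004]
contact_force: [0.8, 0.3, -0.3]
finger_gap: 0.003
[-0.062  0.363 -0.133  0.088 -0.1   -0.004]
t 14.8 pos [0.5892 0.0454 0.2127] rv [-1.131  2.926 -0.003] F [-1.12 -1.13 -0.22] M [ 0.101 -0.11   0.012] gap 0.0075 q [-0.019  0.174  1.26  -0.     1.703 -2.327]
```

```bash
python3 -m inch '[[0,0,0.003,0,0,0,0],[0,0,0.006,0,0,0,0],[0,0,0.007,0,0,0,0],[0,0,0.008,0,0,0,0],[0,0,0.008,0,0,0,0]]'
python3 avg.py
python3 -m inch '[[0,0,0.0005,0,0,0,0],[0,0,0.001,0,0,0,0],[0,0,0.001,0,0,0,0]]'
python3 avg.py
```

```text
clock: 15.3
position: [0.5891, 0.0454, 0.2045]
eef_rot: [-1.132, 2.927, -0.003]
contact_force: [1.0, 0.0, -1.0]
finger_gap: 0.005
[ 0.233  0.154 -0.251  0.102 -0.112 -0.005]
t 15.55 pos [0.5893 0.0454 0.2049] rv [-1.131  2.926 -0.003] F [ 0.18 -0.05  0.42] M [ 0.074 -0.103  0.002] gap 0.0062 q [-0.019  0.175  1.274 -0.     1.688 -2.327]
clock: 15.85
position: [0.5893, 0.0454, 0.2038]
eef_rot: [-1.131, 2.926, -0.003]
contact_force: [0.7, 0.2, -0.8]
finger_gap: 0.005
[ 0.418  0.329 -0.173  0.114 -0.085 -0.01 ]
t 16.1 pos [0.5893 0.0454 0.2039] rv [-1.131  2.926 -0.003] F [ 0.28 -0.35 -0.42] M [ 0.112 -0.155 -0.029] gap 0.0008 q [-0.019  0.175  1.275 -0.     1.686 -2.327]
```

```bash
python3 -m inch '[[0,0,0.0005,0,0,0,0],[0,0,0.001,0,0,0,0],[0,0,0.001,0,0,0,0]]'
python3 avg.py
```

```text
clock: 16.4
position: [0.5893, 0.0454, 0.2028]
eef_rot: [-1.131, 2.926, -0.003]
contact_force: [0.5, 0.2, -0.4]
finger_gap: 0.007
[ 0.152 -0.076  0.042  0.113 -0.101 -0.006]
t 16.65 pos [0.5894 0.0454 0.2029] rv [-1.131  2.926 -0.003] F [-0.04 -0.74 -0.38] M [ 0.075 -0.096 -0.018] gap 0.0021 q [-0.019  0.176  1.277 -0.     1.684 -2.327]
```

```bash
python3 -m inch '[[0,0,0.0005,0,0,0,0],[0,0,0.001,0,0,0,0],[0,0,0.001,0,0,0,0]]'
python3 avg.py
```

```text
clock: 16.95
position: [0.5894, 0.0454, 0.2023]
eef_rot: [-1.131, 2.926, -0.004]
contact_force: [-0.2, -0.4, 1.2]
finger_gap: 0.001
[-0.287 -0.123  1.797  0.082 -0.046 -0.008]
t 17.2 pos [0.5894 0.0454 0.2022] rv [-1.131  2.926 -0.004] F [-0.21  0.02  1.4 ] M [ 0.124 -0.029 -0.001] gap 0.0037 q [-0.019  0.176  1.279 -0.     1.682 -2.327]
```

```bash
python3 -m inch '[[0,0,0.0005,0,0,0,0],[0,0,0.001,0,0,0,0],[0,0,0.001,0,0,0,0]]'
python3 avg.py
```

```text
clock: 17.5
position: [0.5894, 0.0454, 0.2013]
eef_rot: [-1.131, 2.926, -0.004]
contact_force: [-0.1, 0.8, 2.1]
finger_gap: 0.005
[-0.663  0.057  2.511  0.085 -0.008  0.003]
t 17.75 pos [0.5895 0.0454 0.2013] rv [-1.131  2.926 -0.004] F [-0.88  0.97  2.94] M [ 0.136  0.054 -0.009] gap 0.0061 q [-0.019  0.176  1.28  -0.     1.68  -2.327]
```

```bash
python3 -m inch '[[0,0,0.0005,0,0,0,0],[0,0,0.001,0,0,0,0],[0,0,0.0015,0,0,0,0],[0,0,0.002,0,0,0,0],[0,0,0.002,0,0,0,0]]'
python3 avg.py
```

```text
clock: 18.25
position: [0.5895, 0.0454, 0.1994]
eef_rot: [-1.131, 2.925, -0.004]
contact_force: [-1.2, 0.3, 3.9]
finger_gap: 0.007
[-0.934  0.478  3.921  0.12   0.073 -0.006]
t 18.5 pos [0.5895 0.0454 0.1994] rv [-1.131  2.925 -0.004] F [-0.6   0.48  3.45] M [ 0.094  0.045 -0.036] gap 0.0054 q [-0.019  0.176  1.283 -0.     1.676 -2.327]
```

```bash
python3 -m inch '[[0,0,0.0003,0,0,0,0],[0,0,0.0006,0,0,0,0],[0,0,0.0006,0,0,0,0]]'
python3 avg.py
```

```text
clock: 18.8
position: [0.5895, 0.0454, 0.1989]
eef_rot: [-1.131, 2.925, -0.004]
contact_force: [-1.2, -0.1, 4.2]
finger_gap: 0.007
[-0.769  0.167  4.489  0.106  0.108  0.011]
t 19.05 pos [0.5895 0.0454 0.1989] rv [-1.131  2.925 -0.004] F [-0.67  1.02  3.83] M [ 0.127  0.124 -0.031] gap 0.0033 q [-0.019  0.176  1.284 -0.     1.675 -2.327]
```

```bash
python3 -m inch '[[0,0,0.0003,0,0,0,0],[0,0,0.0004,0,0,0,0],[0,0,0.0004,0,0,0,0]]'
python3 avg.py
```

```text
clock: 19.35
position: [0.5895, 0.0454, 0.1987]
eef_rot: [-1.131, 2.925, -0.004]
contact_force: [-1.0, 0.2, 4.2]
finger_gap: 0.005
[-1.308e+00 -3.410e-01  4.857e+00  1.350e-01  1.450e-01 -2.000e-03]
t 19.6 pos [0.5895 0.0454 0.1986] rv [-1.131  2.925 -0.004] F [-1.66 -0.32  4.21] M [ 0.139  0.153 -0.009] gap 0.0047 q [-0.019  0.176  1.285 -0.     1.675 -2.327]
```

```bash
python3 -m inch '[[0,0,0.0002,0,0,0,0],[0,0,0.0003,0,0,0,0],[0,0,0.0003,0,0,0,0]]'
python3 avg.py
```

```text
clock: 19.9
position: [0.5895, 0.0454, 0.1986]
eef_rot: [-1.131, 2.925, -0.004]
contact_force: [-0.9, -0.1, 5.4]
finger_gap: 0.006
[-1.563e+00  3.600e-02  5.622e+00  1.070e-01  1.960e-01 -1.000e-03]
t 20.15 pos [0.5895 0.0454 0.1986] rv [-1.131  2.925 -0.004] F [-2.02 -0.62  5.06] M [ 0.142  0.171 -0.027] gap 0.0057 q [-0.019  0.176  1.285 -0.     1.674 -2.327]
```

```bash
python3 -m inch '[[0,0,0.0003,0,0,0,0],[0,0,0.0006,0,0,0,0],[0,0,0.0007,0,0,0,0],[0,0,0.0007,0,0,0,0]]'
python3 avg.py
```

```text
clock: 20.55
position: [0.5896, 0.0454, 0.1986]
eef_rot: [-1.131, 2.924, -0.005]
contact_force: [-1.2, -1.1, 6.1]
finger_gap: 0.004
[-1.735e+00 -4.000e-03  6.384e+00  1.170e-01  2.460e-01  1.500e-02]
t 20.8 pos [0.5896 0.0454 0.1986] rv [-1.131  2.924 -0.005] F [-1.94 -0.68  6.84] M [ 0.09   0.275 -0.01 ] gap 0.001 q [-0.019  0.176  1.286 -0.     1.674 -2.327]
```

At the hard stop (6.4 N, no further travel). Hold over a second, then release upward.

```bash
python3 -m inch '[[0,0,0.0008,0,0,0,0],[0,0,0.0008,0,0,0,0],[0,0,0.0008,0,0,0,0],[0,0,0.0008,0,0,0,0],[0,0,0.0008,0,0,0,0],[0,0,0.0008,0,0,0,0],[0,0,0.0008,0,0,0,0],[0,0,0.0008,0,0,0,0],[0,0,0.0008,0,0,0,0],[0,0,0.0008,0,0,0,0],[0,0,0.0008,0,0,0,0],[0,0,0.0008,0,0,0,0]]'
python3 avg.py
python3 -m inch '[[0,0,-0.001,0,0,0,0],[0,0,-0.002,0,0,0,0],[0,0,-0.004,0,0,0,0],[0,0,-0.008,0,0,0,0],[0,0,-0.02,0,0,0,0],[0,0,-0.04,0,0,0,0],[0,0,-0.06,0,0,0,0.3],[0,0,-0.065,0,0,0,0.3],[0,0,-0.065,0,0,0,0.3],[0,0,-0.065,0,0,0,0.3]]'
python3 look.py w5; python3 cloud.py w5
python3 - <<'E'
from h import *
im,d=arm.capture("top")
for n in("bottle_mid","model_mid","mirror_mid"):
    print(n,[np.round(r["centre"],1) for r in arm.mark_of(n,"top")[:1]])
E
```

```text
clock: 22.0
position: [0.5896, 0.0454, 0.1986]
eef_rot: [-1.131, 2.924, -0.005]
contact_force: [-2.9, -0.2, 6.3]
finger_gap: 0.003
[-2.506 -0.068  6.731  0.093  0.298 -0.018]
t 22.25 pos [0.5896 0.0454 0.1986] rv [-1.13   2.924 -0.005] F [-1.77 -0.2   6.56] M [ 0.148  0.33  -0.029] gap 0.0068 q [-0.019  0.175  1.286 -0.     1.673 -2.327]
clock: 23.25
position: [0.5889, 0.0455, 0.2626]
eef_rot: [-1.131, 2.925, -0.004]
contact_force: [-0.5, 0.2, 0.5]
finger_gap: 0.289
t 23.25 pos [0.5889 0.0455 0.2626] rv [-1.131  2.925 -0.004] F [-0.52  0.17  0.46] M [ 0.075 -0.122  0.006] gap 0.2888 q [-0.019  0.171  1.166 -0.     1.799 -2.327]
valve_foot 0.66 [280.1 203.9] 0.27804473 [0.586  0.0408 0.1736]
  ray at z=.16 [0.5896 0.0436 0.16  ] cam [ 0.526 -0.01   0.441]
valve_foot 0.3 [106.8  66.9] 0.4057276 [ 0.6355 -0.1766  0.0084]
  ray at z=.16 [ 0.5975 -0.1185  0.16  ] cam [ 0.526 -0.01   0.441]
valve 0.98 [280.4 202. ] 0.28152284 [0.5856 0.0407 0.1699]
  ray at z=.16 [0.5882 0.0427 0.16  ] cam [ 0.526 -0.01   0.441]
valve 0.2 [280.5 207. ] 0.261677 [0.5838 0.0395 0.19  ]
  ray at z=.16 [0.5913
[... 342 characters left out ...]
58 0.0427 0.1956]
  ray at z=.16 [0.5947 0.0504 0.16  ] cam [ 0.526 -0.01   0.441]
lid z 0.15905554494386687
0.166 360 [0.586  0.0417 0.1673] [0.5767 0.0323 0.166 ] [0.5996 0.0556 0.1718]
0.172 19 [0.5857 0.0414 0.1747] [0.5838 0.0394 0.1721] [0.5895 0.0447 0.177 ]
0.184 30 [0.5843 0.0409 0.1875] [0.5812 0.0372 0.185 ] [0.5916 0.0478 0.1898]
0.19 272 [0.5877 0.0436 0.1945] [0.5811 0.037  0.19  ] [0.5963 0.0518 0.196 ]
0.196 87 [0.5883 0.0447 0.1993] [0.582  0.0384 0.196 ] [0.5944 0.0502 0.2019]
0.202 5 [0.5887 0.0436 0.2021] [0.5871 0.0417 0.202 ] [0.5903 0.0457 0.2023]
crop origin 222 169
bottle_mid [array([211.9, 220.1])]
model_mid [array([175.1, 230.1])]
mirror_mid [array([374. , 205.7])]
```

View pics/w5c.png

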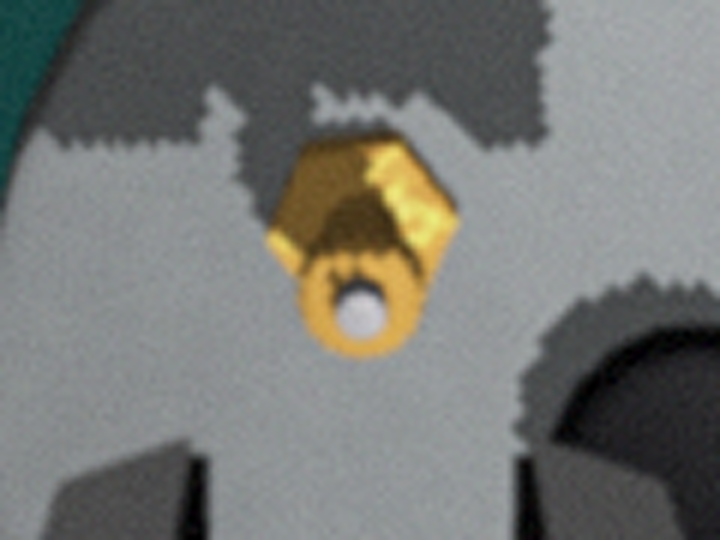

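The pin at about (282, 221) in the full picture is upright and back up at 0.202 m. The nut is still raised, with its top at about 0.195 m. The fingers are clear.

```bash
python3 -c "
from h import *
print(arm.finish_job())"
```

```text
the job is handed in; nothing more can be done
None
```

I vented the pot in one pass and handed the job in at about 23.5 s of the 66 s allowed.

- **Nut:** I turned it counter-clockwise with a single grip through about 4.5 rad, rising with it. The side forces on the gripper jumped near the end, which fits the nut reaching its stop and the pads slipping. Depth pictures show it rose about 4.1–4.2 mm, leaving 6 mm of pin bare as expected.
- **Pin:** With the fingers shut I pressed it from contact at 0.2022 m to its hard stop at 0.1986 m, which is the full 3.6 mm. I held it there for about 2 s at 5.6–6.7 N down (up to about 7.2 N in all with the sideways push of up to 2.5 N), well under the 15 N limit.
- **After release:** The last wrist picture and depth show the pin upright and back up at 0.202 m, the nut still raised, and the gripper clear.
- **Bystanders:** The arm stayed above and away from them. In the top camera the bottle and mirror marks moved by under 2 pixels. The model's mark was about 4 pixels off from the start. I put that down to network error, since nothing came near it, but I did not check it further.
- **Other readings:** The networks confused the valve and filler in some views, so I told them apart from the pictures. The torque about the nut axis was too noisy to confirm the stop, so that rests on the height measurement and the slip.

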